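# Ratchet the clamp arm over the casting mould

## Robot

A 6-joint arm with a two-finger parallel gripper is mounted at the origin on the work surface. World frame = base frame: x ahead of the robot, y to its left, z up, the work surface at z = 0. Lengths are in m, angles in rad, forces in N, time in s.
With the tool pointing down it reaches from about 0.325 to 0.9 m from the base axis. Payload 6.1 kg.
Tool frame: the origin (TCP) lies midway between the tips of the shut fingers; the grasp point (between the pads) lies 19 mm behind it; z points along the fingers, y is the line along which they close (so a half turn about z gives the same grasp; the last joint's range is limited). The gripper opens to 85 mm and grips with 20 to 120 N. Pads are 22 mm wide; open, the fingers measure 114 mm over their backs; the gripper's body (76 mm by 85 mm) begins 54 mm behind the grasp point. The pads swing forward as they close: fully open they stand 13 mm farther back than shut.
Start: joints at [0.993, 0.22, 1.526, -0, 1.395, -0.126], TCP at [0.273, 0.562, 0.231] pointing down, gripper open.
Joint ranges: [-2.98, 2.98], [-0.91, 2.08], [0.09, 2.57], [-1.24, 4.39], [0.2, 2.65], [-2.68, 2.68]. Speed limits (rad/s): [2.57, 2.57, 3.01, 3.14, 3.14, 3.14].

## Interface

Orientations are given as [roll, pitch, yaw] about the fixed x, y, z axes, in that order (R = Rz(yaw) Ry(pitch) Rx(roll)).
In Python, from plant import movep, move_l, set_joints, gripper_to, hold, inverse_kinematics, observe, get_image, get_calibration, Unreachable, job_done gives the robot as it stands. Calls block until the motion is done:
- movep(position, orientation): joint-space move of the TCP to a pose.
- move_l(position, feed=0.15, rotation=None, max_force=None): straight line of the TCP; rotation=None keeps the orientation; feed is the mean speed in m/s. With max_force (N) it stops when the force on the tool has changed by that much, and returns True; else False.
- set_joints(angles): joint-space move.
- gripper_to(opening, f_grip=None): finger opening in m; f_grip is the grip in N (None keeps the last); returns when the fingers have stopped.
- hold(seconds).
- inverse_kinematics(position, orientation): joint angles nearest the present ones, or None.
- observe(): the state.
- get_image(name): name is "side" or "top" or "wrist"; returns (picture, depth): 480x640x3 uint8, red, green, blue; 480x640 float32, m along the optical axis (not along the pixel's ray), 0 where there is no reading.
- get_calibration(name): a dict with "intrinsics" (3x3 intrinsics, pixels), "world_from_camera" (4x4, takes a point from camera to world coordinates). Camera axes: x right, y down, z forward; pixel columns grow to the right and rows downward; lengths in m; the calibration is good to about 2 mm. The wrist camera is an equidistant fisheye: a pixel r from the principal point sees the ray r / f radians off the axis. A picture is of the moment at which its call begins: read the wrist's pose just before it. get_calibration takes no time and is no camera call; for the wrist camera it gives the pose at the moment of the call.
A pose or a line that the arm cannot do raises Unreachable and nothing moves.
- job_done(): hands the job in; it is judged then, once.
The state is a dict: "time_s": time; "q": joint angles; "joint_velocities": joint speeds; "joint_torque": joint torques, N m; "eef_pos": TCP position; "tcp_rot": TCP orientation; "ft_force": force on the tool from outside, world axes, zero at the start; "torque": the same for the moment, N m; "opening": finger opening in m; "grasp_force": force on a finger pad.
Only numpy, scipy, OpenCV 4.12 (cv2) and the standard library are available. Lean on these libraries where they do the work, as an engineer would, in place of code of your own. Each camera call takes 0.05 s, during which the arm holds its last target. There are 200 camera calls.

## Task

The ratchet-lever clamp on the bench is still set to open. Flip its small direction lever fully over to the other side, then swing the long ratchet lever back and forth by its upright black grip until the steel clamp arm has come round with its pad right over the round boss on top of the mould, and let go. Turn the arm only with the ratchet lever: do not push the arm itself.

Things in the scene. Friction and masses are not known exactly. Their poses are not given: they have to be found in the camera images.
- spindle_axis (a point): point on the clamp's vertical spindle axis, 110 mm above the bench, level with the top of the ratchet lever's flat steel bar (28 mm wide). Round this axis turn the clamp arm (58 to 76 mm up), a toothed wheel fast to it (88 mm across, 78 to 98 mm up, 20 teeth) and, above them, the ratchet lever (102 to 110 mm up). The dark base plate is bolted down.
- grip_top (a point): centre of the top of the upright round black grip at the end of the ratchet lever: 22 mm diameter, 55 mm tall (110 to 165 mm above the bench), 175 mm from the spindle axis. The lever points away from the mould, roughly to -y. 2 N at the grip swings it idle, 5 N drives. (A plain crank with no toothed wheel or small lever is another device.)
- lever (a joint): ratchet lever's angle, rad, + is anticlockwise from above; stops at -0.5 and 0.5; at 0 it points straight away from the boss. Stays where left. With the direction lever at its + side, anticlockwise swings turn wheel and arm anticlockwise; clockwise swings click back and leave them. Up to one tooth (0.31) of each drive swing is idle. At its - side: the reverse.
- tab_top (a point): centre of the top of the upright thumb tab of the small dark direction lever lying on the ratchet lever: 14 mm along the lever, 10 mm across, 117 to 144 mm above the bench. It is 53 mm from the direction lever's own upright pivot, which sits on the ratchet lever's centre line 65 mm from the spindle axis, towards the grip.
- direction_lever (a joint): small direction lever's angle relative to the ratchet lever, rad, + is anticlockwise from above; in line at 0, stops at -0.35 and 0.35. Stays where left; 2 N sideways at the tab moves it and the ratchet lever keeps still meanwhile. It starts at the - side (drives the arm clockwise, away from the mould) and must go fully to the + side.
- clamp_arm: flat steel arm (with the wheel), 28 mm wide, 12 mm thick, reaching 150 mm out from the spindle; rubber pad of 30 mm diameter under its end. Origin on the spindle axis at bench height, y axis along the arm. Starts 65 to 85 degrees clockwise (from above) of the boss, must turn anticlockwise; has a stop 28 degrees past the boss. Stays where left (0.5 N m friction).
- pad (a point): centre of the underside of the clamp arm's pad, 130 mm out from the spindle axis and 57 mm above the bench.
- boss (a point): centre of the top of the round steel boss (28 mm diameter, top 54 mm above the bench) in the middle of the square aluminium mould (84 mm wide, on the clamp's base plate), 130 mm from the spindle axis. Fixed; the pad passes 3 mm above it.

How it is judged:
On the way:
1. the direction lever is flipped over to its positive side (above 0.26 rad; its stop is at 0.35) while the arm is still away from the mould (value of joint direction_lever above 0.26 rad and horizontal distance between pad and boss above 0.06 m), for 0.2 s.
At the end, for the whole second after the job is handed in: The pad is within 24 mm, seen from above, of the centre of the mould's boss (about 10 degrees of arm turn either way), the arm is at rest, and the direction lever is still at its positive side (above 0.24 rad) (horizontal distance between pad and boss below 0.024 m and value of joint direction_lever above 0.24 rad and angular speed of clamp_arm below 0.1 rad/s); the robot touches nothing.
It fails at once if the robot pushes the clamp arm or its wheel (more than 2 N) (contact force between any of the fingers, the arm and clamp_arm above 2 N).
It also fails if it takes over 48 s, if anything falls off the work surface, if the arm or the gripper's body presses on something with over 40 N, if the wrist force passes 120 N, or if a joint passes its speed limit or range.

## Working session

There is one attempt and no reset: what is moved stays moved. The work goes in short steps, each a Python script; the robot and the scene stay as the last script left them, time stands still between calls to the robot, and variables do not carry over. Pictures are saved under pics/ and viewed, at most 10 in all, crops included, and the job is handed in when it is done.

```bash
mkdir -p pics
cat > h.py <<'E'
import numpy as np, cv2
from plant import *
def cloud(name):
    im,d=get_image(name); c=get_calibration(name); K=np.array(c["intrinsics"]);T=np.array(c["world_from_camera"])
    v,u=np.mgrid[:480,:640]
    P=np.stack([(u-K[0,2])/K[0,0]*d,(v-K[1,2])/K[1,1]*d,d],-1)
    W=P@T[:3,:3].T+T[:3,3]; W[d==0]=np.nan
    return im,W
E
python3 - <<'E'
from h import *
for n in("top","side"):
    im,W=cloud(n); np.save(n+".npy",W); cv2.imwrite(f"pics/{n}1.png",im[:,:,::-1]); print(get_calibration(n)["world_from_camera"])
print(observe())
E
```

```text
[[ 0.00787533 -0.98656211  0.16319679  0.42937357]
 [-0.99995021 -0.00676949  0.00733114  0.06928776]
 [-0.00612787 -0.1632464  -0.9865663   0.96194924]
 [ 0.          0.          0.          1.        ]]
[[ 0.98509187 -0.10060909  0.13954147  0.46386364]
 [-0.17195842 -0.55263288  0.815492   -0.51446203]
 [-0.00493071 -0.82732987 -0.56169474  0.52496258]
 [ 0.          0.          0.          1.        ]]
{'time_s': 0.1, 'q': array([ 9.92885876e-01,  2.21151898e-01,  1.52753315e+00,  5.91690192e-06,
        1.39466801e+00, -1.26126378e-01]), 'joint_velocities': array([ 0.00094663, -0.00097857, -0.00241903,  0.00075125, -0.00010763,
       -0.00180582]), 'joint_torque': array([-1.04494966e-04, -4.98244464e+01, -3.90544474e+01, -1.82739022e-04,
        5.68610543e-03, -3.05717879e-05]), 'eef_pos': array([0.2725705 , 0.56182081, 0.23028646]), 'tcp_rot': array([-3.13984697e+00, -2.27222276e-04,  2.68980734e+00]), 'ft_force': array([0.53027519, 0.46474829, 0.08633393]), 'torque': array([ 0.02036087, -0.02670194,  0.04152121]), 'grasp_force': 0.0, 'opening': 0.08560956763041379}
```

View pics/top1.png

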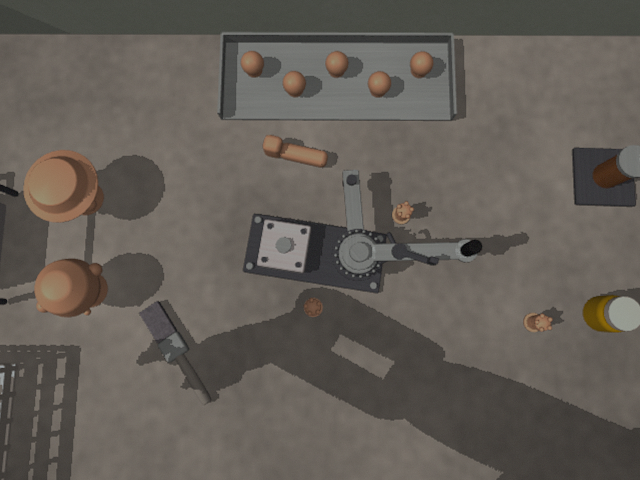

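View pics/side1.png

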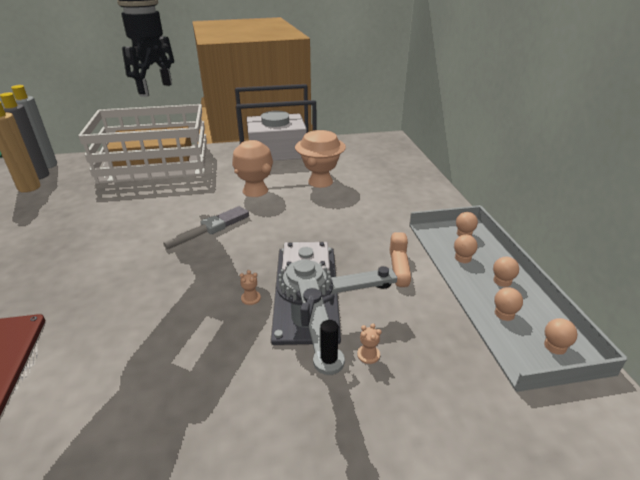

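The top view shows the boss at (285,244), spindle at (360,252), grip at about (470,247), tab at about (432,261, on the -x side) and the arm end at (351,178). The side view agrees, with the grip at (329,340). Next I'll measure these points.

```bash
python3 - <<'E'
from h import *
W=np.load("top.npy"); np.set_printoptions(precision=4,suppress=True)
def reg(n,u0,u1,v0,v1,z0,z1):
    w=W[v0:v1,u0:u1].reshape(-1,3); w=w[(w[:,2]>z0)&(w[:,2]<z1)]
    print(n,len(w),np.median(w,0),(w.min(0)+w.max(0))/2,np.ptp(w,axis=0)) if len(w) else print(n,0)
    return w
reg("boss",265,305,230,260,.048,.06)
reg("grip",445,500,225,270,.158,.172)
reg("tab",405,450,240,280,.138,.150)
reg("hub",335,385,230,280,.112,.14)
w=reg("leverbar",380,480,235,265,.105,.113)
reg("arm",335,370,165,230,.07,.085)
reg("wheel",330,390,220,285,.09,.1)
for v in range(236,272,3): print(v,(W[v,400:490:6,2]*1000).round())
S=np.load("side.npy")
for n,(u0,u1,v0,v1,z0,z1) in dict(grip=(305,350,310,350,.158,.172),tab=(295,325,280,330,.138,.15),boss=(290,320,240,265,.05,.058)).items():
    w=S[v0:v1,u0:u1].reshape(-1,3); w=w[(w[:,2]>z0)&(w[:,2]<z1)]; print("side",n,len(w)); 
    if len(w): print(np.median(w,0),(w.min(0)+w.max(0))/2,np.ptp(w,axis=0))
E
python3 -c "
import cv2
a=cv2.imread('pics/top1.png')[150:300,240:500];cv2.imwrite('pics/crop.png',cv2.resize(a,None,fx=3,fy=3))"
```

```text
boss 255 [0.5502 0.1423 0.0523] [0.5509 0.1416 0.0528] [0.0518 0.0688 0.0094]
grip 164 [ 0.5351 -0.1578  0.1642] [ 0.5346 -0.1589  0.1633] [0.0203 0.0209 0.0103]
tab 59 [ 0.5155 -0.0992  0.1429] [ 0.515  -0.0996  0.1423] [0.011  0.0147 0.0079]
hub 322 [0.5301 0.0152 0.1189] [0.5318 0.0091 0.118 ] [0.0377 0.0666 0.0118]
leverbar 1148 [ 0.5339 -0.1059  0.1093] [ 0.5325 -0.0978  0.109 ] [0.0404 0.1567 0.008 ]
arm 913 [0.6232 0.024  0.0753] [0.6269 0.0233 0.0775] [0.107  0.0363 0.0149]
wheel 429 [0.518  0.0204 0.0975] [0.5304 0.0093 0.095 ] [0.0783 0.0918 0.01  ]
236 [-0.  1. -2. -1. -0. -4. -3.  1. -1. -1. -0. -0. -2.  1. -0.]
239 [ 0. -1. -0.  0. -2. -3.  3. -3. -0. -1. -2. -3. -4.  0. -1.]
242 [  2.  -3.  -2.   1.   2.  -1.  -4.   1.   3.  -0. 110. 109. 165. 163.
  -5.]
245 [119. 108. 109. 108. 109. 109. 106. 108. 110. 111. 110. 151. 163. 165.
   0.]
248 [119. 115. 111. 107. 109. 109. 110. 109. 112. 108. 112. 150. 165. 162.
  -1.]
251 [115. 118. 109. 111. 110. 109. 109. 110. 111. 108. 113. 148. 163. 164.
   0.]
254 [117. 118. 117. 111. 109. 108. 111. 110. 112. 109. 109. 134. 149.   0.
   0.]
257 [118. 110. 118. 116. 117. 144. 106. 110. 109. 108. 107. 110. 111.  -2.
   0.]
260 [107. 106. 107. 119. 119. 144. 140.  -1.  -2.  -2. 108. 113. 108.   0.
  -1.]
263 [ -1.   1.   0.  -1. 114. 133. 145.  -2.  -3.   1.  -0.  -1.  -1.   0.
   2.]
266 [nan -1. -1. -5.  0. -1. -2.  1. -4.  0.  0. -0. -2. -2. -3.]
269 [ 0. -1. -0.  1. -1. -0. -1. -2. -2.  2. -2. -1.  2.  1. -3.]
side grip 268
[ 0.5332 -0.165   0.1646] [ 0.5333 -0.1618  0.1625] [0.0209 0.0209 0.009 ]
side tab 83
[ 0.5139 -0.105   0.1434] [ 0.5137 -0.1022  0.1419] [0.0116 0.0155 0.0074]
side boss 130
[0.5483 0.1401 0.0535] [0.5481 0.1445 0.0529] [0.0611 0.0616 0.0059]
```

View pics/crop.png

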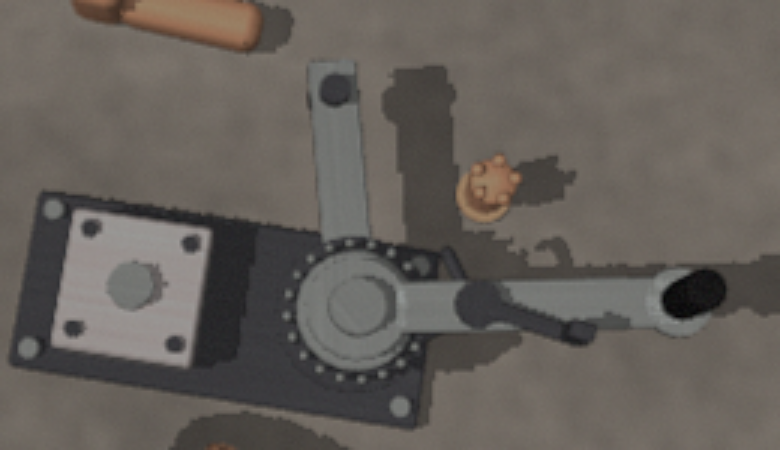

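```bash
cat >> h.py <<'E'
S=np.array([.530,.0137]); BOSS=np.array([.5495,.142])
PHI0=np.arctan2(*(S-BOSS)[::-1])          # lever zero direction
def arc(c,r,a0,a1,z,feed,step=.12,mf=None):
    for a in np.linspace(a0,a1,max(1,int(np.ceil(abs(a1-a0)/step)))+1)[1:]:
        if move_l([c[0]+r*np.cos(a),c[1]+r*np.sin(a),z],feed=feed,rotation=[np.pi,0,a+np.pi],max_force=mf): return a
    return None
def st(t=""):
    o=observe(); print(t,round(o["time_s"],2),o["eef_pos"].round(4),o["tcp_rot"].round(3),o["ft_force"].round(1),round(o["opening"],4),o["grasp_force"])
E
python3 - <<'E'
from h import *
phi=-1.548; piv=S+.065*np.array([np.cos(phi),np.sin(phi)]); tab=np.array([.5145,-.1008])
a0=np.arctan2(*(tab-piv)[::-1]); r=np.hypot(*(tab-piv)); print(piv,a0-phi,r,PHI0)
movep([*tab,.25],[np.pi,0,a0+np.pi]); gripper_to(.04,20); st()
move_l([*tab,.123],feed=.1,max_force=8); st("down")
gripper_to(.0,20); st("closed")
arc(piv,.053,a0,phi+.37,.123,.08); st("flipped")
gripper_to(.04); move_l([*observe()["eef_pos"][:2],.22],feed=.2); st()
im,W=cloud("top"); np.save("top2.npy",W); a=im[130:330,200:520]; cv2.imwrite("pics/top2.png",cv2.resize(a,None,fx=2.5,fy=2.5)[:,:,::-1])
E
```

```text
[ 0.53148163 -0.05128311] -0.3531734433892064 0.05234785683587107 -1.721629499239825
 3.11 [ 0.5145 -0.1008  0.25  ] [ 3.142 -0.     1.241] [ 0.  -0.   0.6] 0.0399 0.0
down 4.53 [ 0.5151 -0.101   0.1238] [3.14 0.   1.24] [-0.5  0.7 -0.1] 0.0399 0.0
closed 4.89 [ 0.515  -0.1012  0.1236] [3.14 0.   1.24] [ 1.3 -1.4  1.7] 0.0094 24.14499633014202
flipped 6.64 [ 0.5524 -0.1004  0.1236] [3.140e+00 1.000e-03 1.955e+00] [2.9 1.7 6.4] 0.0094 24.607655368745327
 7.67 [ 0.5506 -0.1001  0.219 ] [-3.141e+00 -1.000e-03  1.963e+00] [-0.2  0.3 -1.6] 0.0399 0.0
```

View pics/top2.png

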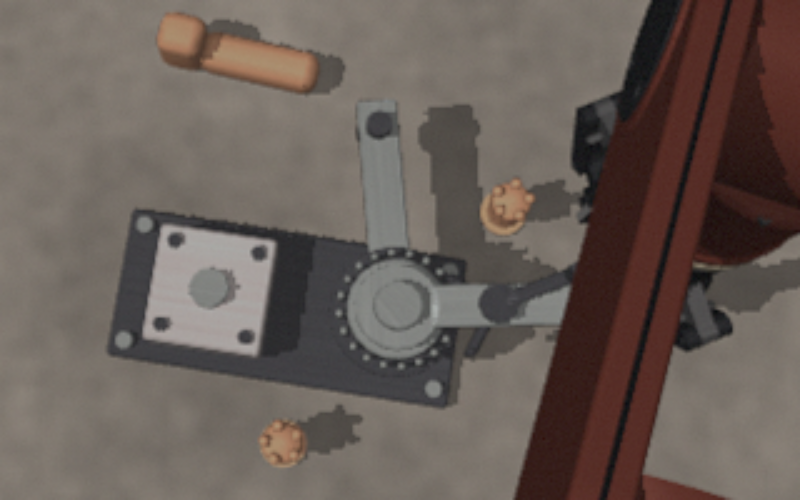

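The crop shows the direction lever now angled to the +x side (from (500,300) up to (575,275)), with the arm still near (380,125). Next I'll grasp the grip and pump it.

```bash
cat >> h.py <<'E'
def armang(n="x"):
    im,W=cloud("top"); cv2.imwrite(f"pics/{n}.png",cv2.resize(im[100:340,180:500],None,fx=2.4,fy=2.4)[:,:,::-1])
    w=W.reshape(-1,3); d=w[:,:2]-S; r=np.hypot(*d.T); m=(w[:,2]>.066)&(w[:,2]<.088)&(r>.055)&(r<.152)&(w[:,1]>S[1]-.03)
    d=d[m]; _,_,vt=np.linalg.svd(d-d.mean(0)); v=vt[0]*np.sign(vt[0]@d.mean(0))
    c=np.arctan2(*d.mean(0)[::-1]); f=np.arctan2(v[1],v[0]); b=np.arctan2(*(BOSS-S)[::-1])
    print("arm n",m.sum(),"centroid",c.round(3),"fit",f.round(3),"to go",(b-c).round(3),(b-f).round(3)); return b-c
E
python3 - <<'E'
from h import *
phi=-1.548; g=S+.175*np.array([np.cos(phi),np.sin(phi)]); print(g)
armang("a0")
move_l([*g,.22],feed=.2,rotation=[np.pi,0,phi+np.pi]); gripper_to(.045,30)
move_l([*g,.126],feed=.1,max_force=8); st("down")
gripper_to(0,30); st("closed")
arc(S,.175,phi,PHI0-.46,.126,.12); st("back")
armang("a1")
arc(S,.175,PHI0-.46,PHI0+.46,.126,.12); st("fwd")
armang("a2")
E
```

```text
[ 0.53398901 -0.16125453]
arm n 880 centroid 0.103 fit 0.083 to go 1.317 1.337
down 9.61 [ 0.5346 -0.1615  0.1268] [3.140e+00 1.000e-03 1.594e+00] [-0.1  0.3  0.1] 0.0447 0.0
closed 9.93 [ 0.5347 -0.1616  0.127 ] [3.140e+00 1.000e-03 1.594e+00] [ 0.5 -0.   4. ] 0.021 29.27945852279663
back 11.73 [ 0.4297 -0.1295  0.127 ] [ 3.14 -0.    0.96] [-1.5  1.9  5.2] 0.0215 31.125776767730713
arm n 880 centroid 0.102 fit 0.084 to go 1.318 1.336
fwd 14.32 [ 0.5834 -0.1537  0.127 ] [3.140e+00 2.000e-03 1.873e+00] [ 1.4 -2.7  7.9] 0.0214 31.317853331565857
arm n 915 centroid 0.755 fit 0.741 to go 0.665 0.679
```

Run:
```python
from h import *
arc(S,.175,PHI0+.46,PHI0-.46,.126,.12); st("back")
armang("b1")
arc(S,.175,PHI0-.46,PHI0+.10,.126,.12); st("fwd")
a=armang("b2"); L=.10
while a>.02 and L<.46:
    n=min(L+max(.03,a*.8) if a<.35 else L+.15,.46); arc(S,.175,PHI0+L,PHI0+n,.126,.08); L=n; a=armang("b3"); print(L)
st("end")
```

```text
back 16.9 [ 0.4291 -0.129   0.127 ] [ 3.14e+00 -1.00e-03  9.53e-01] [-1.3  2.4 11.9] 0.0209 31.691958904266357
arm n 908 centroid 0.754 fit 0.746 to go 0.666 0.674
fwd 18.53 [ 0.5211 -0.1613  0.127 ] [3.140e+00 1.000e-03 1.513e+00] [-0.8 -0.1  9.4] 0.0211 31.54388666152954
arm n 925 centroid 1.019 fit 1.011 to go 0.401 0.409
arm n 932 centroid 1.161 fit 1.159 to go 0.259 0.261
0.25
arm n 939 centroid 1.361 fit 1.361 to go 0.059 0.059
0.45706068075109735
arm n 943 centroid 1.361 fit 1.359 to go 0.059 0.061
0.46
end 20.37 [ 0.5826 -0.1539  0.127 ] [3.141e+00 2.000e-03 1.872e+00] [-1.  -3.2  8.2] 0.0209 31.391016840934753
```

Run:
```python
from h import *
arc(S,.175,PHI0+.46,PHI0+.485,.126,.05)
gripper_to(.045); p=observe()["eef_pos"]
move_l([*p[:2],.25],feed=.15); move_l([.40,-.35,.28],feed=.25); hold(.3); armang("c1"); st()
```

```text
arm n 941 centroid 1.381 fit 1.384 to go 0.039 0.036
 23.55 [ 0.4004 -0.3496  0.2799] [-3.142 -0.     1.906] [-0.8 -0.8 -1.1] 0.045 0.0
```

View pics/c1.png

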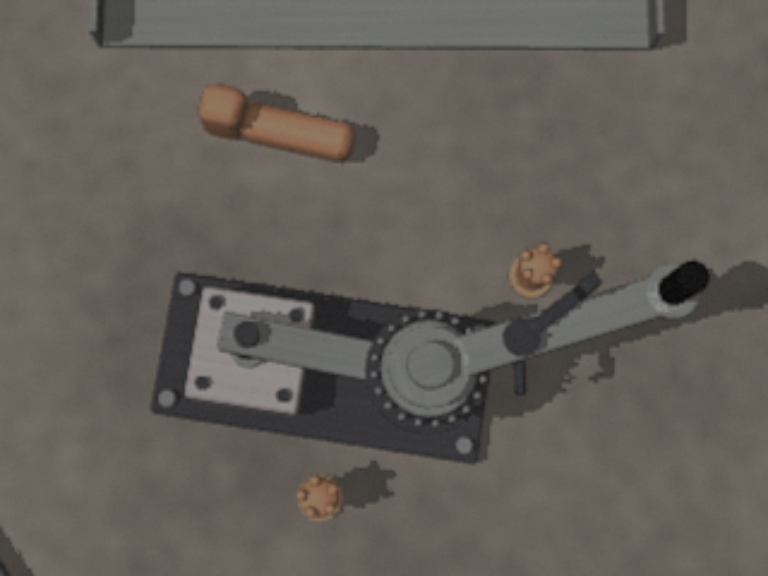

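The pad bolt at (246,333) lies over the boss, which shows around (249,350). The measured error is about 5 mm, the direction lever at (590,280) is still on the + side, and the robot is clear.

```bash
python3 -c "
from plant import *
print(job_done())"
```

```text
the job is handed in; nothing more can be done
None
```

The job is handed in: the direction lever is flipped to its + side, and the arm was turned only with the ratchet lever until its pad sat about 5 mm from the boss centre, at about 24 s. No verdict came back.

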